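Roll a slotted bar up to the fence, slot upwards, and bring the stop to it

TASK

Take the slotted round wooden bar from its V rest and lay it on the jig board between the sliding stop and the two fence blocks, centred and parallel to the fence line, clear of the blocks and with its slot still facing sideways towards the stop; let go of it there. Then, with the stop still drawn back, roll the bar over the board so that it comes to rest against both fence blocks with its slot facing straight up. Finally slide the stop along its track until it just touches the bar, leave everything in place, and do not shift the other things on the bench.

Things in the scene. Friction and masses are not known exactly. Their poses are not given: they have to be found in the camera images.
- bar: Smooth round wooden bar, 50 mm thick, 200 mm long, about 0.26 kg, with one dark saw slot 7 mm wide along it (a notch in its end faces). Origin at its middle, on its axis. z runs along the bar, x points out through the slot (x up = slot up). Rolls 25 mm per radian. Starts in the V rest, axis 45 mm above the bench, slot 50 to 110 degrees from up, to the jig (-y) side.
- rest: Fixed wooden V rest: base 150 mm (along the bar) x 90 mm, two V saddles centred 65 mm either side of the middle, 37 mm tall, room for fingers between them. Origin on the bench under its middle. Its x points up, its z along the bar towards the robot.
- jig: Fixed wooden board, 240 (x) x 300 (y) x 15 mm, z up. Origin at the centre of its underside, on the bench. Two dark fence blocks, 30 x 28 mm, tops 50 mm above the bench, centred at x = -75 and +75 mm, with faces at y = +120 mm: a bar against them has its axis at y = +95 mm, 40 mm above the bench. 120 mm is free between them. The stop is at the -y end.
- stop (a joint): Sliding stop on the board: travel in m along the jig's +y, towards the fence; 0 = fully drawn back, 0.15 = end of the track. Stays where it is left; slides with about 3 N. Starts at 0 to 0.025. At value s its front face is at jig y = s - 70 mm.
- stop_face (a point): Centre of the stop's rubber front face (50 mm wide), 40 mm above the bench, axes as the jig's. A bar that touches it has its axis 25 mm ahead (+y) of it.
- stop_grip (a point): Middle of the black upright grip on the stop: 30 mm along jig x, 16 mm along jig y; this point is 70 mm above the bench, its top 87 mm. It lies 45 mm behind the stop's face; the aluminium block under it is 47 mm high above the bench.
- glue: Bystander: white plastic glue bottle, 48 mm across, 130 mm tall; origin at the centre of its underside. Leave it.
- tin: Bystander: steel can, 84 mm across, 75 mm tall; origin at the centre of its underside. Leave it.
- jar: Bystander: glass screw jar with a steel lid, 64 mm across, 90 mm tall; origin at the centre of its underside. Leave it.
- wheel: Bystander: wooden toy wheel lying flat, 70 mm across, 22 mm thick; origin at the centre of its underside. Leave it.
- block: Bystander: dark wooden block 70 x 90 x 60 mm; origin at the centre of its underside. Leave it.
- pump: Bystander: dark cast pump housing, 90 mm across, 72 mm tall, flanged spout along its +y; origin at the centre of its underside. Leave it.
- dowel: Bystander: plain round dowel lying on the bench, 30 mm thick, 170 mm long along its x, no slot; origin at the centre of its underside (on its axis). Leave it.
There are look-alikes about, which are no part of the job. What is shaped like the bar but purple is not meant.

How it is judged:
By the outcome, as a careful person would: the job done as asked, in the order asked, and still so for the second after the job is handed in, with the robot touching nothing.
It also fails if it takes over 67 s, if anything falls off the work surface, if the arm or the gripper's body presses on something with over 40 N, if the wrist force passes 120 N, or if a joint passes its speed limit or range.

ROBOT

A 6-joint arm with a two-finger parallel gripper is mounted at the origin on the work surface. World frame = base frame: x ahead of the robot, y to its left, z up, the work surface at z = 0. Lengths are in mm, angles in rad, forces in N, time in s.
With the tool pointing down it reaches from about 350 to 775 mm from the base axis. Payload 7.3 kg.
Tool frame: the origin (TCP) lies on the centre line of the jaws, within the pads' length; the fingertips stand 14 mm ahead of it and the grasp point (between the pads) lies 5 mm behind it; z points along the fingers, y is the line along which they close (so a half turn about z gives the same grasp; the last joint's range is limited). The gripper opens to 92 mm and grips with 3 to 60 N. Pads are 19 mm wide; open, the fingers measure 130 mm over their backs; the gripper's body (75 mm by 190 mm) begins 47 mm behind the grasp point.
Start: joints at [-0.146, 0.342, 1.524, -0, 1.275, -0.146], TCP at [525.021, 0.019, 202.241] pointing down, gripper open.
Joint ranges: [-2.53, 2.53], [-0.77, 2.02], [0.04, 2.7], [-1, 4.14], [0.28, 2.66], [-3.11, 3.11]. Speed limits (rad/s): [2.57, 2.57, 3.14, 3.14, 3.14, 3.14].

INTERFACE

Orientations are given as [roll, pitch, yaw] about the fixed x, y, z axes, in that order (R = Rz(yaw) Ry(pitch) Rx(roll)).
In Python, from plant import get_obs, capture, bot, spot_in, trace, pinpoint gives the robot as it stands.
- The arm moves only by the tool play_rows, never from a script. Its argument "rows" is a list of rows, each a list of 2 entries, a list of its own where there are three numbers: the shift along the world's x, y, z in units of 3 cm (1.0 is 3 cm), then the turn, a rotation vector about the world's x, y, z in units of 8 degrees (1.0 is 8 degrees). A call has 1 to 12 rows; each row shifts and turns the commanded pose from where the row before left it; what a row does not reach is not made up. A row lasts 1/8 s, in which the tool goes at most 62.5 mm and 10.7 degrees, less where a joint would pass 70% of its speed; a pose out of reach is approached as far as the arm can. A call with a number of a shift or a turn outside -1 to 1 is refused whole. A call with a gripper value outside its range is refused whole. "hand" is the opening, from -1 (shut) to 1 (fully open), set as the call begins (left out, the last holds). The fingers move at their own pace and stop on an object; the grip force is fixed at half the most. Time passes only in rows, so rows that do not move let the fingers close. It gives the time, the measured TCP pose, the force, the opening and the grip force at its end, in the units of the state.
- get_obs(): the state, without advancing time (a new reading comes with each control period).
- capture(name): name is "scene" or "side" or "wrist"; returns a dict with "frame" (480x640x3 uint8, red, green, blue), "fov_y" (degrees; the focal length in pixels is half the picture's height over the tangent of half this angle, whatever the lens; pixels are square), "cx", "cy" (the principal point, pixels), "rvec" (rotation vector, rad) and "tvec" (3), from world to camera coordinates, as OpenCV has them; the wrist camera has in their place "hand_eye" (4x4, takes a point from camera to tool coordinates, whose origin is the TCP and whose axes are the flange's). Camera axes: x right, y down, z forward; pixel columns grow to the right and rows downward; lengths in mm; the calibration is good to about 2 mm. The wrist camera is an equidistant fisheye: a pixel r from the principal point sees the ray r / f radians off the axis. A picture is of the moment at which its call begins: read the wrist's pose just before it. There is no depth.
- bot.close_job(): hands the job in; it is judged then, once.
Trained networks look in the newest picture that a camera, given by its name, has taken for a name from the list of things; names that differ only in an ending like _2 or _b are one class to them, and where a whole thing is asked for, a point or a joint stands for the part that bears it (a point fixed in the world has none). Each returns a list of dicts, best first, with "p" (0 to 1); they miss things now and then, are a little off and sometimes report something else, mostly with a low value. They report only what shows in the picture. A call takes as long as a camera call. They do not tell look-alikes from the thing itself.
- spot_in(query, camera): "at" ([row, column] in pixels, amid what is visible of it).
- trace(query, camera): "mask" (480x640 bool, what is visible of it) and "at" ([row, column] in pixels, amid what is visible of it).
- pinpoint(query, camera): "at" ([row, column] in pixels: a listed point, or the origin of a listed thing).
The state is a dict: "time": time; "joint_positions": joint angles; "dq": joint speeds; "tau": joint torques, N m; "tool_pos": TCP position; "tcp_rot": TCP orientation; "contact_force": force on the tool from outside, world axes, zero at the start; "moment": the same for the moment, N m; "grip_width": finger opening in mm; "finger_force": force on a finger pad.
Only numpy, scipy, OpenCV 4.12 (cv2) and the standard library are available. Lean on these libraries where they do the work, as an engineer would, in place of code of your own. Each camera call takes 0.05 s, during which the arm holds its last target. There are 200 camera calls.

## Working session

There is one attempt and no reset: what is moved stays moved. The work goes in short steps, Python scripts to look and compute and a tool call to move; the robot and the scene stay as the last step left them, time stands still between calls to the robot, and variables do not carry over. Pictures are saved under pics/ and viewed, at most 10 in all, crops included, and the job is handed in when it is done.

Besides the shell and the picture viewer there is one more tool, called after "Emit:" by a JSON object that holds its "api" and its "payload". play_rows: Moves the arm, as the interface text tells. Shifts and turns lie within -1 to 1; 1 stands for 3 cm of shift or 8 degrees of turn. Its arguments: {"type":"object","properties":{"rows":{"type":"array"},"hand":{"type":"number"}},"required":["rows"]}

```bash
ls; mkdir -p pics; cat > h.py <<'E'
import numpy as np, cv2
from plant import get_obs, capture, bot, spot_in, trace, pinpoint
from scipy.spatial.transform import Rotation as Rn
def ray(c,px,obs=None):
    r,cc=px; v=np.array([cc-c['cx'],r-c['cy']],float)
    f=240/np.tan(np.radians(c['fov_y']/2))
    if 'hand_eye' in c:
        n=np.hypot(*v); t=n/f; d=np.array([*(v/max(n,1e-9)*np.sin(t)),np.cos(t)])
        H=np.array(c['hand_eye']); R=Rn.from_euler('xyz',obs['tcp_rot']).as_matrix()
        return R@H[:3,3]+np.array(obs['tool_pos']), R@H[:3,:3]@d
    R=cv2.Rodrigues(np.array(c['rvec'],float))[0]; t=np.array(c['tvec'],float).ravel()
    return -R.T@t, R.T@np.array([v[0]/f,v[1]/f,1])
def at_z(c,px,z,obs=None):
    o,d=ray(c,px,obs); return o+d*(z-o[2])/d[2]
def save(c,n): cv2.imwrite('pics/'+n,c['frame'][:,:,::-1])
E
python3 - <<'E'
from h import *
o=get_obs(); print(o)
Z={'bar':45,'rest':0,'jig':0,'stop_face':40,'stop_grip':70,'glue':0,'tin':0,'jar':0,'wheel':0,'block':0,'pump':0,'dowel':15}
for cam in ['scene','side','wrist']:
    o=get_obs();c=capture(cam); save(c,cam+'0.png')
    print(cam,c['fov_y'])
    for q,z in Z.items():
        for p in pinpoint(q,cam)[:3]:
            if p['p']>.2: print(q,round(p['p'],2),np.round(p['at']),np.round(at_z(c,p['at'],z,o)))
E
```

```text
pics
{'time': 0.0, 'joint_positions': array([-1.46004774e-01,  3.42735539e-01,  1.52497941e+00, -9.82798193e-06,
        1.27538024e+00, -1.45984317e-01]), 'dq': array([ 8.33322095e-05, -1.56148821e-04,  2.89233774e-05, -9.37797209e-04,
        7.70759040e-04,  3.28686745e-04]), 'tau': array([ 7.61924657e-04, -4.31245601e+01, -2.44219762e+01,  7.17750052e-02,
        5.59406646e-02, -1.04314388e-04]), 'tool_pos': array([5.24578998e+02, 7.84054317e-02, 2.01551453e+02]), 'tcp_rot': array([-3.14010473e+00, -2.09271018e-04,  1.57077858e+00]), 'contact_force': array([ 0.24764893, -0.86682207,  0.06048212]), 'moment': array([-0.04133796,  0.05264541,  0.00991104]), 'finger_force': 0.0, 'grip_width': 91.88369475944772}
scene 44.914195278959355
bar 0.87 [296. 217.] [ 811. -100.   45.]
bar 0.75 [314. 374.] [569. 189.  45.]
bar 0.63 [275. 448.] [341. 228.  45.]
jig 0.88 [235. 287.] [ 526. -179.    0.]
stop_face 0.82 [218. 272.] [ 538. -226.   40.]
stop_grip 0.6 [202. 266.] [ 527. -260.   70.]
glue 0.7 [260. 382.] [396.  60.   0.]
glue 0.57 [408. 376.] [718. 343.   0.]
glue 0.21 [219. 272.] [ 5
[... 579 characters left out ...]
e 0.97 [260. 256.] [394.  48.   0.]
tin 0.67 [202. 361.] [769. 191.   0.]
jar 0.58 [181. 327.] [714. 332.   0.]
wheel 0.97 [224. 357.] [715.  97.   0.]
block 0.79 [344. 269.] [ 344. -241.    0.]
pump 0.62 [386. 409.] [ 594. -459.    0.]
dowel 0.67 [173. 261.] [523. 424.  15.]
wrist 65.70646984690485
bar 0.66 [ 15. 366.] [568. 202.  45.]
bar 0.61 [ 19. 128.] [333. 219.  45.]
rest 0.56 [ 31. 355.] [562. 200.   0.]
jig 0.71 [357. 322.] [ 529. -169.    0.]
stop_face 0.43 [143. 482.] [685.  85.  40.]
glue 0.94 [171. 192.] [390.  53.   0.]
tin 0.93 [ 59. 539.] [781. 195.   0.]
wheel 0.87 [143. 483.] [704.  86.   0.]
block 0.47 [391. 184.] [ 344. -231.    0.]
dowel 0.43 [174. 195.] [398.  51.  15.]
```

View pics/scene0.png

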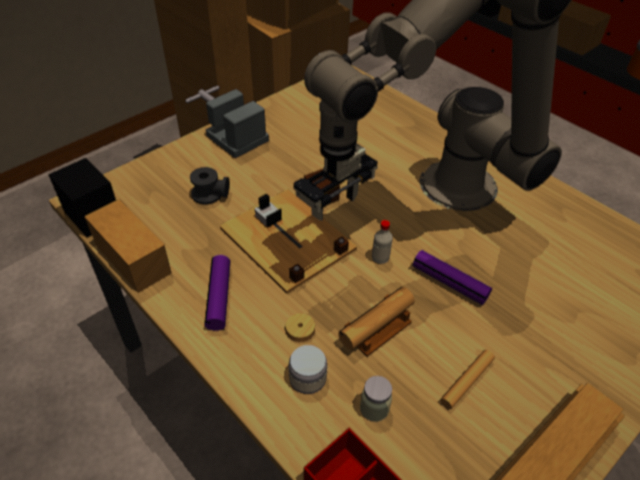

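View pics/wrist0.png

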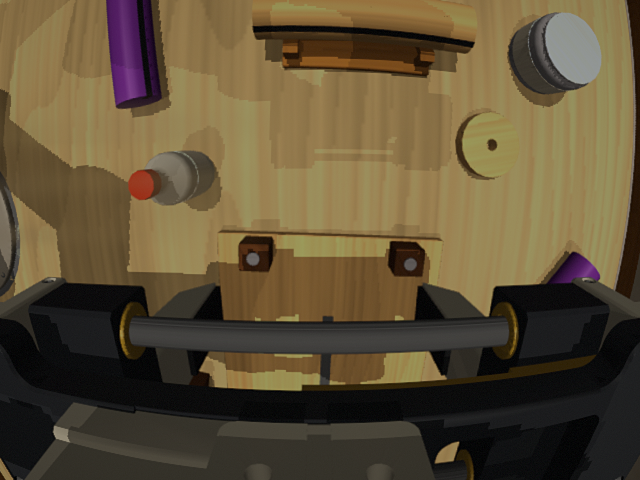

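The task bar is the natural-wood one in the V rest at scene (314,374). The look-alikes at (296,217) and (275,448) are purple and not meant. The plain dowel is at (378,465). I'll move closer to measure the bar and confirm it's the right one.

Emit:
{"api": "play_rows", "payload": {"rows": [[[0.5, 0.6, 0.5], [0, 0, 0]], [[0.5, 0.7, 0.5], [0, 0, 0]], [[0, 0.5, 0], [0, 0, 0]], [[0, 0, 0], [0, 0, 0]], [[0, 0, 0], [0, 0, 0]]]}}

```text
time: 2.58
tool_pos: [554.2, 53.6, 231.6]
tcp_rot: [-3.14, 0.0, 1.571]
contact_force: [-0.2, -0.0, 0.5]
grip_width: 91.8
finger_force: 0.0
```

```bash
python3 - <<'E'
from h import *
o=get_obs(); print(o['tool_pos'],o['tcp_rot'],o['time'])
c=capture('wrist'); save(c,'w1.png'); print(np.round(c['hand_eye'],3), c['cx'],c['cy'])
for q,z in {'bar':45,'rest':0,'jig':0,'stop_face':40}.items():
    for p in pinpoint(q,'wrist')[:3]: print(q,round(p['p'],2),np.round(p['at']),np.round(at_z(c,p['at'],z,o)))
for p in trace('bar','wrist')[:3]:
    m=p['mask']; ys,xs=np.where(m); print(p['p'],xs.min(),xs.max(),ys.min(),ys.max())
p=trace('bar','wrist')[0]
ys,xs=np.where(p['mask']);a,b,e,f=max(ys.min()-40,0),ys.max()+50,max(xs.min()-30,0),xs.max()+30
cr=c['frame'][a:b,e:f,::-1]; print('crop',a,b,e,f)
cv2.imwrite('pics/crop1.png',cv2.resize(cr,None,fx=2.4,fy=2.4,interpolation=cv2.INTER_CUBIC))
E
```

```text
[554.23415157  53.63055424 231.56227334] [-3.14019142e+00  3.44621644e-04  1.57084695e+00] 2.575
[[  -0.      -0.965   -0.261   71.623]
 [   1.      -0.       0.      -0.408]
 [  -0.      -0.261    0.965 -182.891]
 [   0.       0.       0.       1.   ]] 318.52715555379297 248.19935089883012
bar 0.95 [ 73. 337.] [571. 203.  45.]
bar 0.76 [ 69. 116.] [333. 227.  45.]
jig 0.65 [378. 302.] [ 532. -167.    0.]
0.64 92 149 0 159
0.62 226 439 50 107
crop 0 209 62 179
```

```bash
python3 - <<'E'
import cv2
im=cv2.imread('pics/w1.png')[20:150,205:465]
cv2.imwrite('pics/crop1.png',cv2.resize(im,None,fx=3,fy=3,interpolation=cv2.INTER_CUBIC))
E
```

```text
(no output)
```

View pics/crop1.png

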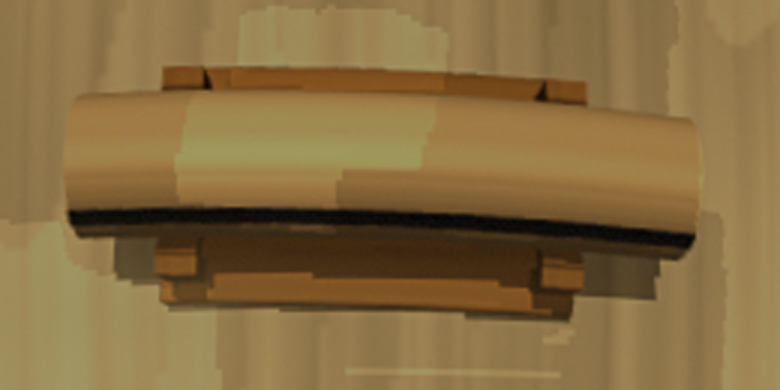

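The crop shows the natural-wood bar in the V rest, with its ends at frame columns about 227 and 438. A dark slot runs the full length at frame rows about 92–100 on the -y side. It's not purple, so this is the bar meant.

```bash
cat >> h.py <<'E'
from scipy.optimize import least_squares
def bar_fit(c,o,top,bot_,slot,ends,zax,x0):
    """px lists [(row,col)]; returns x,y,yaw(deg, axis vs world x),phi(deg from up to -y), rms"""
    rs=lambda L:[ray(c,p,o) for p in L]
    T,B,S,E=map(rs,(top,bot_,slot,ends))
    def res(p):
        x,y,w,ph=p; P=np.array([x,y,zax]); a=np.array([np.cos(w),np.sin(w),0]); n=np.array([-np.sin(w),np.cos(w),0]); r=[]
        def d2(o_,d): # signed distance ray-axis
            k=np.cross(d,a); k/=np.linalg.norm(k); return (o_-P)@k
        for s,L in ((1,T),(1,B)):
            for q in L: r.append(abs(d2(*q))-25)
        for o_,d in S:
            u=np.array([-n*1e0])[0]; sp=P+25*(np.cos(ph)*np.array([0,0,1])-np.sin(ph)*n)
            k=np.cross(d,a); k/=np.linalg.norm(k); r.append((o_-sp)@k)
        for i,(o_,d) in enumerate(E):
            sg=-1 if i==0 else 1
            ep=P+a*100*sg; m=np.cross(d,n); m/=np.linalg.norm(m); 
            # top-most visible point near z of axis top
            t=(zax+15-o_[2])/d[2]; r.append((o_+d*t-ep)@a)
        return r
    f=least_squares(res,x0); return f.x*[1,1,57.2958,57.2958],np.round(f.fun,1)
E
python3 - <<'E'
from h import *
im=cv2.imread('pics/w1.png'); g=im.max(axis=2)
c=dict(cx=318.527,cy=248.199,fov_y=65.70646984690485,hand_eye=[[0,-.965,-.261,71.623],[1,0,0,-.408],[0,-.261,.965,-182.891],[0,0,0,1]])
o=dict(tool_pos=[554.234,53.63,231.56],tcp_rot=[-3.1402,.0003,1.5708])
slot=[]
for col in range(232,434,20):
    s=g[80:108,col].astype(int); k=np.where(s<60)[0]+80
    slot.append((k.mean(),col)); 
print([ (np.round(a,1),b) for a,b in slot]); print(g[84:112,332])
f=lambda L:[(20+r/3-.33,205+cc/3-.33) for cc,r in L]
print(bar_fit(c,o,f([(210,90),(380,93),(620,111)]),f([(90,237),(380,238),(670,257)]),slot,f([(65,140),(699,150)]),45,[570,202,-.05,1.4]))
E
```

```text
[(np.float64(93.3), 232), (np.float64(93.0), 252), (np.float64(97.0), 272), (np.float64(93.0), 292), (np.float64(93.0), 312), (np.float64(95.8), 332), (np.float64(95.5), 352), (np.float64(97.2), 372), (np.float64(98.5), 392), (np.float64(100.0), 412), (np.float64(100.5), 432)]
[129 127 124 118 114  95  47  13  14  17  15  41  57  56  54  55  65  63
  59  59  62  64  67  67  70  70  71  71]
(array([567.01125094, 201.14723804,  -1.60965819,  62.3846118 ]), array([-0.3, -0.6, -0.8, -0.5, -0.4, -0.8, -1.3, -1. ,  3.2, -0.7, -1. ,
        1.2,  0. ,  0.6,  0.4,  0.1, -1.4, -2.1,  2.1]))
```

```bash
python3 - <<'E'
from h import *
im=cv2.imread('pics/w1.png'); g=im.max(axis=2)
c=dict(cx=318.527,cy=248.199,fov_y=65.70646984690485,hand_eye=[[0,-.965,-.261,71.623],[1,0,0,-.408],[0,-.261,.965,-182.891],[0,0,0,1]])
o=dict(tool_pos=[554.234,53.63,231.56],tcp_rot=[-3.1402,.0003,1.5708])
slot=[]
for col in range(232,434,20):
    k=np.where(g[80:108,col]<45)[0]+80; slot.append((k.mean(),col))
f=lambda L:[(20+r/3-.33,205+cc/3-.33) for cc,r in L]
print(bar_fit(c,o,f([(210,90),(380,93),(620,111)]),f([(90,237),(380,238),(670,257)]),slot,f([(65,140),(699,150)]),45,[570,202,-.05,1.4]))
print([np.round(at_z(c,p,45,o)) for p in slot])
# jig features visible in w1
cv2.imwrite('pics/crop2.png',cv2.resize(im[260:440,180:480],None,fx=2.5,fy=2.5,interpolation=cv2.INTER_CUBIC))
E
```

```text
(array([567.00011702, 201.16495162,  -1.68873143,  55.50611597]), array([-0.4, -0.7, -0.7, -0.4, -0.3, -0.9, -0.5,  0.1,  0.3, -0.2, -0. ,
        0.4, -0. ,  0.3, -0.2, -0. , -0.1, -2.1,  2.1]))
[array([467., 186.,  45.]), array([488., 185.,  45.]), array([508., 184.,  45.]), array([528., 184.,  45.]), array([547., 183.,  45.]), array([567., 182.,  45.]), array([586., 182.,  45.]), array([606., 181.,  45.]), array([626., 181.,  45.]), array([647., 180.,  45.]), array([668., 180.,  45.])]
```

View pics/w1.png

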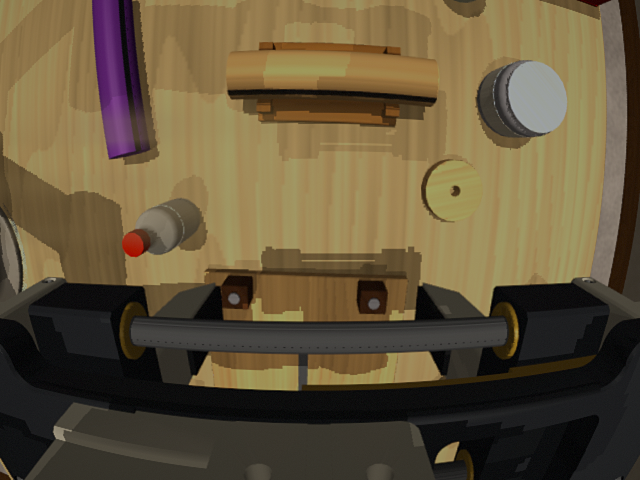

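The frame shows the bar at rows 50–107, the fence blocks at (292,237) and (297,372), and the board's far edge around row 270. I'll get the jig pose from the earlier wrist picture.

```bash
python3 - <<'E'
import cv2
im=cv2.imread('pics/wrist0.png')[222:312,205:455]
cv2.imwrite('pics/crop3.png',cv2.resize(im,None,fx=3.2,fy=3.2,interpolation=cv2.INTER_CUBIC))
E
```

```text
(no output)
```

View pics/crop3.png

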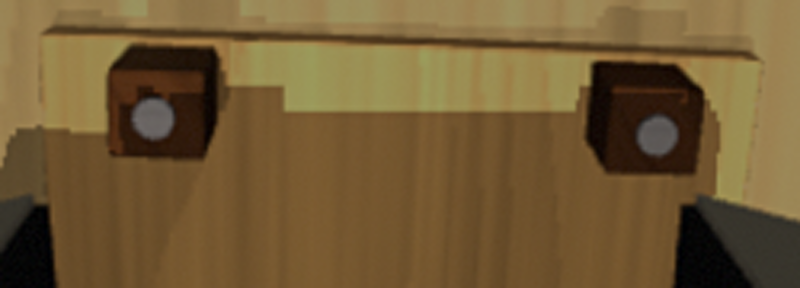

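```bash
python3 - <<'E'
from h import *
c=dict(cx=318.527,cy=248.199,fov_y=65.70646984690485,hand_eye=[[0,-.965,-.261,71.623],[1,0,0,-.408],[0,-.261,.965,-182.891],[0,0,0,1]])
o=dict(tool_pos=[524.58,.08,201.55],tcp_rot=[-3.1401,-.0002,1.5708])
q=lambda x,y:(222+y/3.2-.3,205+x/3.2-.3)
P=[(153,118,50,-75,134),(657,134,50,75,134),(45,33,15,-120,150),(760,57,15,120,150),
 (110,152,50,-90,120),(205,157,50,-60,120),(608,172,50,60,120),(695,173,50,90,120)]
W=[at_z(c,q(x,y),z,o)[:2] for x,y,z,_,_ in P]; J=np.array([p[3:] for p in P],float)
print(np.round(W,1))
W=np.array(W)
def res(p): 
    a=p[2]; R=np.array([[np.cos(a),-np.sin(a)],[np.sin(a),np.cos(a)]]); return (J@R.T+p[:2]-W).ravel()
f=least_squares(res,[530,-172,0]); print(f.x*[1,1,57.3],np.round(f.fun.reshape(-1,2),1))
E
```

```text
[[461.2 -29. ]
 [612.  -34. ]
 [419.7 -10.7]
 [655.3 -18.6]
 [447.4 -39.7]
 [476.4 -41.1]
 [597.6 -46. ]
 [625.1 -46.6]]
[ 532.20487743 -164.11956789   -2.03328302] [[ 0.8  1.4]
 [-0.1  1.2]
 [-2.1  0.8]
 [ 2.1  0.1]
 [-0.9 -1.3]
 [ 0.1 -1. ]
 [-1.2 -0.4]
 [ 1.3 -0.8]]
```

Emit:
{"api": "play_rows", "payload": {"rows": [[[0.036, 0.41, -0.3], [0, 0, 0.92]], [[0.036, 0.41, -0.3], [0, 0, 0.92]], [[0.036, 0.41, -0.3], [0, 0, 0.92]], [[0.036, 0.41, -0.3], [0, 0, 0.92]], [[0.036, 0.41, -0.3], [0, 0, 0.92]], [[0.036, 0.41, -0.3], [0, 0, 0.92]], [[0.036, 0.41, -0.3], [0, 0, 0.92]], [[0.036, 0.41, -0.3], [0, 0, 0.92]], [[0.036, 0.41, -0.3], [0, 0, 0.92]], [[0.036, 0.41, -0.3], [0, 0, 0.92]], [[0.036, 0.41, -0.3], [0, 0, 0.92]], [[0.036, 0.41, -0.3], [0, 0, 0.92]]]}}

```text
time: 4.42
tool_pos: [568.1, 201.9, 123.9]
tcp_rot: [3.142, 0.0, 3.116]
contact_force: [-0.4, -1.2, 1.1]
grip_width: 91.7
finger_force: 0.0
```

```bash
python3 - <<'E'
from h import *
o=get_obs(); print(o['tool_pos'],np.degrees(o['tcp_rot']),o['joint_positions'],o['time'])
E
```

```text
[568.08458127 201.85672559 123.90337736] [1.79995810e+02 1.05512953e-03 1.78547874e+02] [ 2.14309471e-01  5.50625247e-01  1.41158197e+00  7.21214101e-05
  1.17935019e+00 -1.33117000e+00] 4.425
```

Emit:
{"api": "play_rows", "payload": {"rows": [[[-0.03, -0.02, -0.7], [0, 0, 0]], [[0, 0, -0.8], [0, 0, 0]], [[0, 0, -0.7], [0, 0, 0]], [[0, 0, -0.5], [0, 0, 0]], [[0, 0, 0], [0, 0, 0]]]}}

```text
time: 5.05
tool_pos: [566.4, 200.8, 42.2]
tcp_rot: [-3.141, -0.002, 3.112]
contact_force: [0.5, -0.2, -1.1]
grip_width: 92.0
finger_force: 0.0
```

Emit:
{"api": "play_rows", "payload": {"hand": -1, "rows": [[[0, 0, 0], [0, 0, 0]], [[0, 0, 0], [0, 0, 0]], [[0, 0, 0], [0, 0, 0]], [[0, 0, 0], [0, 0, 0]], [[0, 0, 0], [0, 0, 0]], [[0, 0, 0], [0, 0, 0]]]}}

```text
time: 5.8
tool_pos: [567.1, 201.0, 43.2]
tcp_rot: [3.142, 0.0, 3.112]
contact_force: [0.2, 0.8, 0.6]
grip_width: 36.9
finger_force: 0.0
```

```bash
python3 - <<'E'
from h import *
o=get_obs(); print(o['grip_width'],o['finger_force'],o['tool_pos'])
a=capture('scene');b=capture('side');w=capture('wrist')
A=cv2.resize(a['frame'][220:400,290:470],(400,400));B=cv2.resize(b['frame'][110:290,210:390],(400,400))
cv2.imwrite('pics/g1.png',np.hstack([A,B])[:,:,::-1]); save(w,'wg1.png')
E
```

```text
36.90506713106953 0.0 [567.08015315 200.98382007  43.23214191]
```

View pics/g1.png

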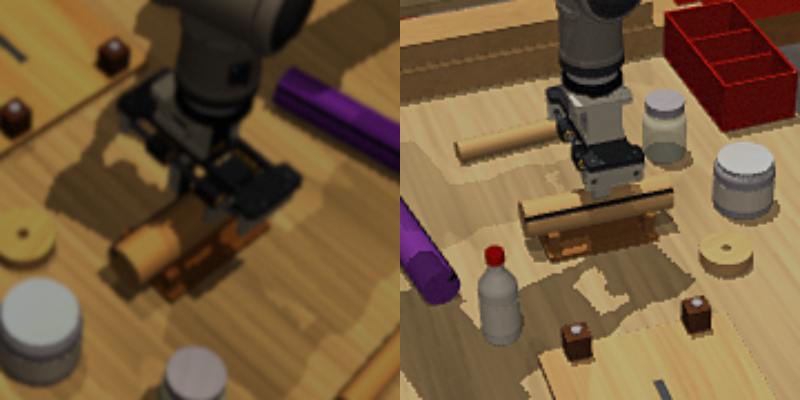

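```bash
python3 - <<'E'
from h import *
o=get_obs(); print(o['grip_width'],o['finger_force'],o['tool_pos'],o['time'])
c=capture('side'); f=240/np.tan(np.radians(c['fov_y']/2)); K=np.array([[f,0,c['cx']],[0,f,c['cy']],[0,0,1]])
for P in [(567,180,29),(567,180,65),(567,170,29),(567,155,29),(567,201,70),(567,176,45),(567,176,85)]:
    p=cv2.projectPoints(np.array([P],float),np.array(c['rvec'],float),np.array(c['tvec'],float),K,None)[0].ravel()
    print(P,np.round(p), 'in crop',np.round([(p[0]-210)/.45+400,(p[1]-110)/.45]))
E
```

```text
24.466807147829964 0.7840393669903278 [567.05848988 200.99993729  43.2217485 ] 5.95
(567, 180, 29) [299. 210.] in crop [599. 223.]
(567, 180, 65) [299. 200.] in crop [598. 201.]
(567, 170, 29) [301. 212.] in crop [601. 227.]
(567, 155, 29) [302. 215.] in crop [605. 234.]
(567, 201, 70) [297. 195.] in crop [593. 189.]
(567, 176, 45) [300. 207.] in crop [599. 215.]
(567, 176, 85) [299. 196.] in crop [599. 190.]
```

View pics/wg1.png

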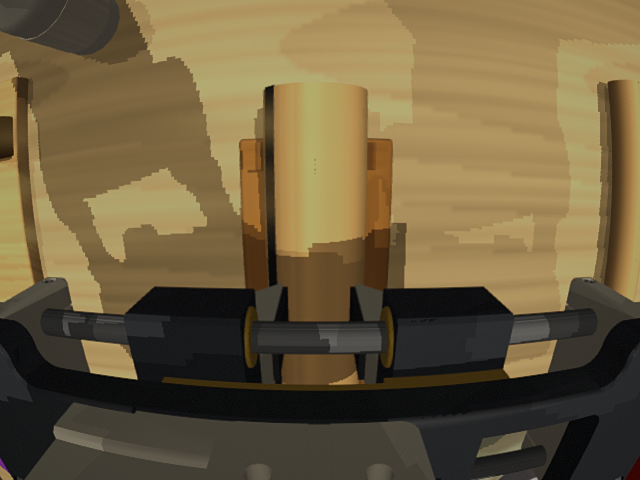

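```bash
python3 - <<'E'
from h import *
o=get_obs(); print(o['grip_width'],o['finger_force'],o['tool_pos'],o['contact_force'],o['time'])
c=capture('side'); save(c,'s2.png'); a=cv2.imread('pics/side0.png'); b=cv2.imread('pics/s2.png')
for r in range(176,224,2): print(r,a[r,299],b[r,299],b[r,290],b[r,308])
o=get_obs(); print(o['grip_width'],o['finger_force'],o['time'])
E
```

```text
20.541098654192915 7.16974837705493 [567.14561807 200.42426811  43.50522202] [-0.79164301 -7.60256085  9.97716123] 6.0
176 [ 99 146 174] [18 20 18] [17 18 16] [21 22 21]
178 [ 93 136 163] [21 21 20] [27 25 25] [27 27 24]
180 [101 145 173] [27 27 24] [18 37 41] [23 21 23]
182 [108 157 186] [47 44 43] [ 28  82 110] [23 22 24]
184 [110 157 187] [31 30 28] [19 40 51] [21 19 20]
186 [110 159 188] [18 17 15] [104 151 182] [ 82  95 102]
188 [106 153 181] [80 92 99] [ 97 142 170] [77 87 93]
190 [104 150 179] [77 88 95] [ 98 143 172] [75 86 92]
192 [111 159 187] [76 88 94] [ 99 144 172] [ 85  97 103]
194 [ 86 137 180] [76 87 93] [103 148 178] [39 69 98]
196 [ 89 143 183] [75 84 90] [38 61 87] [ 46  76 103]
198 [ 86 135 175] [46 66 83] [ 48  79 109] [ 47  78 107]
200 [ 74 122 162] [38 64 86] [103 165 202] [15 12 12]
202 [14 14 14] [13 18 19] [ 51  77 104] [ 48  82 111]
204 [ 49  82 113] [ 51  82 112] [28 36 50] [ 48  77 103]
206 [ 48  78 106] [ 45  77 102] [ 55  94 125] [41 68 94]
208 [44 73 96] [38 65 89] [ 53  85 115] [28 50 71]
210 [38 60 80] [18 41 61] [41 69 92] [18 38 63]
212 [12 38 62] [12 35 61] [21 38 59] [18 41 63]
214 [14 36 62] [17 36 61] [17 39 62] [18 41 63]
216 [16 34 61] [18 37 62] [18 37 61] [19 40 66]
218 [24 48 76] [19 40 65] [26 53 84] [19 40 67]
220 [ 45  92 143] [20 41 66] [27 54 93] [21 41 68]
222 [12 31 55] [21 40 67] [ 47  99 154] [48 72 88]
16.172881733480363 8.646314665675163 6.05
```

Emit:
{"api": "play_rows", "payload": {"rows": [[[0, 0, 0], [0, 0, 0]], [[0, 0, 0], [0, 0, 0]]]}}

```text
time: 6.3
tool_pos: [568.5, 200.1, 45.5]
tcp_rot: [-3.141, 0.004, 3.112]
contact_force: [-1.9, -5.3, 12.7]
grip_width: 0.9
finger_force: 6.7
```

The fingers closed over the top of the bar, though no harm was done. In the wrist picture the open finger gap (92 mm spans about 198 px) puts the real tips about 24.5 mm *behind* the reported TCP, not 14 mm ahead. The side view and this contact agree. I'll lift off, open and look again.

Emit:
{"api": "play_rows", "payload": {"rows": [[[0, 0, 0.6], [0, 0, 0]], [[0, 0, 0.6], [0, 0, 0]], [[0, 0, 0.2], [0, 0, 0]]]}}

```text
time: 6.68
tool_pos: [567.7, 201.2, 86.3]
tcp_rot: [3.141, 0.002, 3.112]
contact_force: [-0.4, -0.7, 0.6]
grip_width: 0.1
finger_force: 0.0
```

Emit:
{"api": "play_rows", "payload": {"hand": 1, "rows": [[[0, 0, 0], [0, 0, 0]], [[0, 0, 0], [0, 0, 0]], [[0, 0, 0], [0, 0, 0]], [[0, 0, 0], [0, 0, 0]], [[0, 0, 0], [0, 0, 0]], [[0, 0, 0], [0, 0, 0]], [[0, 0, 0], [0, 0, 0]], [[0, 0, 0], [0, 0, 0]]]}}

```text
time: 7.68
tool_pos: [567.1, 201.0, 85.3]
tcp_rot: [3.141, 0.0, 3.112]
contact_force: [-0.4, 0.1, 0.0]
grip_width: 75.7
finger_force: 0.0
```

```bash
python3 - <<'E'
from h import *
o=get_obs(); print(o['tool_pos'],o['tcp_rot'],o['grip_width'],o['contact_force'])
c=capture('wrist'); save(c,'w3.png'); g=c['frame'].max(axis=2).astype(int)
for r in (120,180,240):
    print(r,[(k,g[r,k]) for k in range(225,400,3)])
E
```

```text
[567.09661725 201.02879259  85.26529728] [3.14145974e+00 7.03836428e-05 3.11225914e+00] 75.67721220219379 [-0.35162232  0.05499804  0.03359324]
120 [(225, np.int64(166)), (228, np.int64(167)), (231, np.int64(167)), (234, np.int64(167)), (237, np.int64(168)), (240, np.int64(167)), (243, np.int64(167)), (246, np.int64(168)), (249, np.int64(167)), (252, np.int64(168)), (255, np.int64(168)), (258, np.int64(168)), (261, np.int64(168)), (264, np.int64(169)), (267, np.int64(127)), (270, np.int64(126)), (273, np.int64(113)), (276, np.int64(80)), (279, np.int64(78)), (282, np.int64(93)), (285, np.int64(152)), (288, np.int64(162)), (291, np.int64(166)), (294, np.int64(170)), (297, np.int64(170)), (300, np.int64(170)), (303, np.int64(169)), (306, np.int64(169)), (309, np.int64(169)), (312, np.int64(169)), (315, np.int64(168)), (318, np.int64(168)), (321, np.int64(169)), (324, np.int64(169)), (327, np.int64(170)), (330, np.int64(170)), (333, np.int64(170)), (336, np.int64(170)), (339, np.int64(170)), (342, np.int64(170)), (345, np.int64(171)), (348, np.int64(166)), (351, np.int64(156)), (354, np
[... 2219 characters left out ...]
(164)), (306, np.int64(173)), (309, np.int64(174)), (312, np.int64(174)), (315, np.int64(173)), (318, np.int64(173)), (321, np.int64(158)), (324, np.int64(159)), (327, np.int64(159)), (330, np.int64(159)), (333, np.int64(155)), (336, np.int64(113)), (339, np.int64(111)), (342, np.int64(108)), (345, np.int64(102)), (348, np.int64(96)), (351, np.int64(87)), (354, np.int64(77)), (357, np.int64(65)), (360, np.int64(64)), (363, np.int64(65)), (366, np.int64(65)), (369, np.int64(63)), (372, np.int64(62)), (375, np.int64(61)), (378, np.int64(64)), (381, np.int64(155)), (384, np.int64(153)), (387, np.int64(152)), (390, np.int64(151)), (393, np.int64(152)), (396, np.int64(152)), (399, np.int64(152))]
```

Emit:
{"api": "play_rows", "payload": {"hand": 1, "rows": [[[0, -0.07, 0], [0, 0, 0]], [[0, 0, -0.1], [0, 0, 0]], [[0, 0, -0.5], [0, 0, 0]], [[0, 0, -0.6], [0, 0, 0]], [[0, 0, -0.6], [0, 0, 0]], [[0, 0, -0.2], [0, 0, 0]], [[0, 0, 0], [0, 0, 0]]]}}

```text
time: 8.6
tool_pos: [566.7, 198.9, 24.6]
tcp_rot: [-3.141, -0.001, 3.112]
contact_force: [-0.4, -0.4, 0.4]
grip_width: 91.8
finger_force: 0.0
```

Emit:
{"api": "play_rows", "payload": {"rows": [[[0, 0, -0.2], [0, 0, 0]], [[0, 0, -0.2], [0, 0, 0]], [[0, 0, -0.2], [0, 0, 0]], [[0, 0, -0.1], [0, 0, 0]], [[0, 0, 0], [0, 0, 0]]]}}

```text
time: 9.22
tool_pos: [566.9, 198.9, 4.0]
tcp_rot: [-3.142, -0.0, 3.112]
contact_force: [-0.3, 0.9, 0.2]
grip_width: 92.0
finger_force: 0.0
```

Emit:
{"api": "play_rows", "payload": {"hand": -1, "rows": [[[0, 0, 0], [0, 0, 0]], [[0, 0, 0], [0, 0, 0]], [[0, 0, 0], [0, 0, 0]], [[0, 0, 0], [0, 0, 0]], [[0, 0, 0], [0, 0, 0]], [[0, 0, 0], [0, 0, 0]], [[0, 0, 0], [0, 0, 0]]]}}

```text
time: 10.1
tool_pos: [567.2, 199.2, 4.3]
tcp_rot: [3.141, 0.0, 3.112]
contact_force: [0.6, 3.5, 0.4]
grip_width: 49.3
finger_force: 30.0
```

Emit:
{"api": "play_rows", "payload": {"rows": [[[0, 0, 0.5], [0, 0, 0]], [[0, 0, 0.8], [0, 0, 0]], [[0, 0, 0.8], [0, 0, 0]], [[0, 0, 0.6], [0, 0, 0]], [[-0.1, -0.5, 0], [0, 0, -0.04]], [[-0.1, -0.9, 0], [0, 0, 0]], [[-0.12, -0.9, 0], [0, 0, 0]], [[-0.12, -0.9, 0], [0, 0, 0]], [[-0.12, -0.9, 0], [0, 0, 0]], [[-0.12, -0.9, 0], [0, 0, 0]], [[-0.1, -0.9, 0], [0, 0, 0]], [[-0.1, -0.9, 0], [0, 0, 0]]]}}

```text
time: 11.6
tool_pos: [539.3, -6.9, 84.5]
tcp_rot: [-3.141, -0.002, 3.106]
contact_force: [0.7, -0.0, -1.4]
grip_width: 49.0
finger_force: 30.0
```

Emit:
{"api": "play_rows", "payload": {"rows": [[[-0.1, -0.9, 0], [0, 0, 0]], [[-0.1, -0.9, 0], [0, 0, 0]], [[0, -0.7, 0], [0, 0, 0]], [[0, -0.37, 0], [0, 0, 0]], [[0, 0, 0], [0, 0, 0]], [[0, 0, 0], [0, 0, 0]]]}}

```text
time: 12.35
tool_pos: [534.4, -90.6, 85.0]
tcp_rot: [3.141, -0.001, 3.107]
contact_force: [1.0, -0.7, -1.7]
grip_width: 49.1
finger_force: 30.0
```

```bash
python3 - <<'E'
from h import *
o=get_obs(); print(o['tool_pos'],np.degrees(o['tcp_rot']),o['grip_width'],o['contact_force'],o['time'])
c=capture('wrist'); save(c,'w4.png'); np.save('w4o.npy',[*o['tool_pos'],*o['tcp_rot']])
E
```

```text
[534.36998267 -90.63914726  85.03945245] [ 1.79975192e+02 -3.40164538e-02  1.78013426e+02] 49.1309938909776 [ 1.04570127 -0.65558964 -1.6539612 ] 12.35
```

View pics/w4.png

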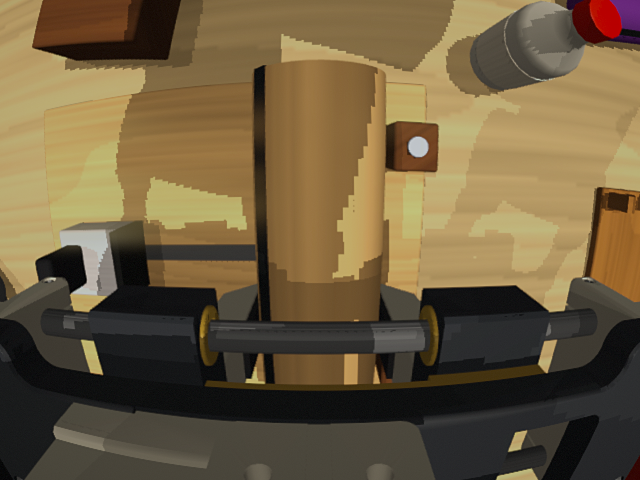

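The held bar sits straight in the jaws, columns 252–386, with its slot at columns 254–268 towards the stop. The near fence block's screw is at (147,418) and the stop is at about (258,100). Next I'll check the jig pose and slot angle from this picture.

```bash
python3 - <<'E'
from h import *
c=dict(cx=318.527,cy=248.199,fov_y=65.70646984690485,hand_eye=[[0,-.965,-.261,71.623],[1,0,0,-.408],[0,-.261,.965,-182.891],[0,0,0,1]])
v=np.load('w4o.npy'); o=dict(tool_pos=v[:3],tcp_rot=v[3:])
w=-2.03/57.3;R=np.array([[np.cos(w),-np.sin(w)],[np.sin(w),np.cos(w)]])
for n,p,z in [('screw',(147,418),50),('corner+y',(84,426),15),('corner-y',(112,45),15),('blockface top near',(172,388),50),('blockface far',(122,387),50),('stop front top',(222,143),47)]:
    W=at_z(c,p,z,o)[:2]; print(n,W.round(1),'jig',(R.T@(W-[532.2,-164.1])).round(1))
im=cv2.imread('pics/w4.png').max(axis=2).astype(int)
for r in (110,150,200): print(r,im[r,246:274],im[r,376:392])
E
```

```text
screw [461.6 -29.5] jig [-75.3 132.1]
corner+y [416.7 -12.9] jig [-120.8  147. ]
corner-y [ 408.2 -310.3] jig [-118.8 -150.5]
blockface top near [476.5 -48. ] jig [-59.7 114.1]
blockface far [446.8 -48. ] jig [-89.4 113. ]
stop front top [ 500.8 -204.7] jig [-30.  -41.7]
110 [130 130 131 130 132 130 109  93  59  49  50  49  50  49  50  50  48  48
  68 106 125 125 123 125 126 129 130 132] [179 176 172 169 166 161 155 151 142 135 192 194 192 192 192 192]
150 [153 154 153 154 155 156 140  96  60  33  31  33  33  34  33  32  33  30
  43  93 125 123 125 126 126 129 129 133] [179 176 172 169 165 160 154 150 145 115  48  29  32  32  33  33]
200 [146 145 147 146 146 147 148 135 105  79  64  64  65  65  63  64  65  61
  60  68  96 128 126 126 127 129 130 132] [176 172 169 166 160 153 146 138 172 197 196 194 194 195 195 195]
```

Emit:
{"api": "play_rows", "payload": {"rows": [[[0.01, -0.11, -0.4], [0, 0, 0]], [[0, 0, -0.7], [0, 0, 0]], [[0, 0, -0.7], [0, 0, 0]], [[0, 0, -0.5], [0, 0, 0]], [[0, 0, -0.3], [0, 0, 0]], [[0, 0, -0.15], [0, 0, 0]], [[0, 0, -0.05], [0, 0, 0]], [[0, 0, 0], [0, 0, 0]], [[0, 0, 0], [0, 0, 0]]]}}

```text
time: 13.52
tool_pos: [535.3, -94.6, 1.7]
tcp_rot: [-3.141, 0.001, 3.107]
contact_force: [-0.6, 0.7, -2.2]
grip_width: 49.5
finger_force: 30.0
```

Emit:
{"api": "play_rows", "payload": {"rows": [[[0, 0, -0.04], [0, 0, 0]], [[0, 0, -0.03], [0, 0, 0]], [[0, 0, 0], [0, 0, 0]]]}}

```text
time: 13.9
tool_pos: [535.0, -94.5, -0.7]
tcp_rot: [3.142, 0.0, 3.107]
contact_force: [-0.6, 0.5, 0.5]
grip_width: 49.3
finger_force: 30.0
```

Emit:
{"api": "play_rows", "payload": {"hand": 0.35, "rows": [[[0, 0, 0], [0, 0, 0]], [[0, 0, 0], [0, 0, 0]], [[0, 0, 0], [0, 0, 0]], [[0, 0, 0], [0, 0, 0]]]}}

```text
time: 14.4
tool_pos: [535.0, -94.5, -0.8]
tcp_rot: [3.142, 0.0, 3.107]
contact_force: [-0.1, 0.3, 0.3]
grip_width: 62.0
finger_force: 0.0
```

```bash
cat > bar.py <<'E'
from h import *
def rows(c,rs,lo=200,hi=440):
    g=c['frame'].max(axis=2).astype(int)
    for r in rs: print(r,lo,list(map(int,g[r,lo:hi:2])))
E
python3 - <<'E'
from h import *
o=get_obs(); print(o['tool_pos'],o['grip_width'],o['finger_force'])
c=capture('wrist'); save(c,'w5.png'); g=c['frame'].max(axis=2).astype(int)
for r in (80,130,180): print(r,list(map(int,g[r,240:275])),list(map(int,g[r,360:395])))
E
```

```text
[535.01631822 -94.49017374  -0.84945122] 61.970832719181 0.0
80 [136, 136, 136, 136, 136, 136, 137, 137, 137, 137, 138, 131, 117, 90, 36, 14, 15, 14, 15, 14, 17, 16, 13, 15, 44, 130, 127, 125, 124, 126, 128, 130, 132, 134, 135] [196, 196, 196, 196, 196, 196, 196, 197, 196, 197, 196, 193, 192, 191, 189, 185, 182, 178, 175, 171, 168, 162, 157, 152, 147, 137, 133, 139, 139, 139, 138, 139, 139, 138, 139]
130 [146, 146, 146, 146, 146, 146, 146, 146, 146, 147, 147, 148, 124, 95, 74, 67, 67, 68, 66, 67, 65, 67, 66, 63, 68, 124, 128, 128, 129, 128, 130, 131, 134, 136, 137] [196, 196, 196, 196, 196, 196, 196, 195, 196, 196, 195, 194, 192, 190, 188, 186, 182, 179, 176, 172, 169, 165, 159, 152, 145, 151, 188, 194, 193, 192, 192, 192, 192, 192, 192]
180 [150, 150, 149, 150, 150, 150, 150, 149, 151, 150, 151, 151, 148, 118, 92, 58, 52, 53, 55, 54, 54, 53, 53, 51, 52, 70, 125, 128, 128, 129, 129, 132, 133, 135, 137] [198, 197, 198, 198, 198, 198, 198, 198, 198, 198, 196, 194, 192, 191, 188, 184, 181, 178, 173, 171, 166, 159, 155, 148, 149, 191, 200, 199, 198, 198, 198, 198, 197, 197, 197]
```

Emit:
{"api": "play_rows", "payload": {"hand": 1, "rows": [[[0, 0, 0], [0, 0, 0]], [[0, 0, 0], [0, 0, 0]], [[0, 0, 0], [0, 0, 0]], [[0, 0, 0.3], [0, 0, 0]], [[0, 0, 0.7], [0, 0, 0]], [[0, 0, 0.9], [0, 0, 0]], [[0, 0, 0.9], [0, 0, 0]], [[0, 0, 0.7], [0, 0, 0]], [[0, 0, 0.5], [0, 0, 0]], [[0, 0, 0], [0, 0, 0]], [[0, 0, 0], [0, 0, 0]]]}}

```text
time: 15.82
tool_pos: [534.5, -94.3, 118.4]
tcp_rot: [3.141, -0.001, 3.107]
contact_force: [0.3, -0.7, -0.4]
grip_width: 91.2
finger_force: 0.0
```

```bash
python3 - <<'E'
from h import *
o=get_obs(); print(o['tool_pos'],o['tcp_rot'],o['grip_width'],o['time'])
c=capture('wrist'); save(c,'w6.png'); np.save('w6o.npy',[*o['tool_pos'],*o['tcp_rot']])
# bird crop
f=c['frame'][60:290,60:460,::-1]; cv2.imwrite('pics/c6.png',cv2.resize(f,None,fx=2,fy=2,interpolation=cv2.INTER_CUBIC))
E
```

```text
[534.4561132  -94.33249578 118.42917512] [ 3.14113500e+00 -1.29949383e-03  3.10664591e+00] 91.22510508536391 15.825
```

View pics/c6.png

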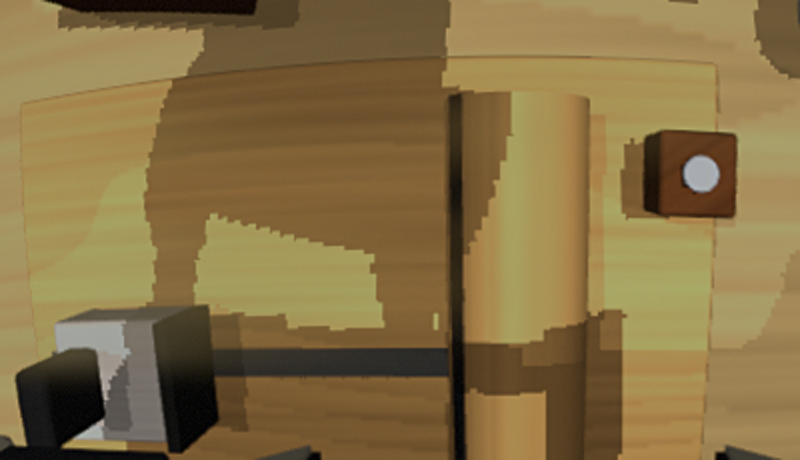

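```bash
cat > cam.py <<'E'
from h import *
c=dict(cx=318.527,cy=248.199,fov_y=65.70646984690485,hand_eye=[[0,-.965,-.261,71.623],[1,0,0,-.408],[0,-.261,.965,-182.891],[0,0,0,1]])
def edges(png,o,rs,lo,hi):
    g=cv2.imread(png).max(axis=2).astype(int)
    for r in rs: print(r,lo,list(g[r,lo:hi]))
def lateral(o,p,zax,R=25):
    """ray reduced to plane normal to jig x: returns (y-dir angle) tangent info"""
    return ray(c,p,o)
def jig(W,cen=(532.2,-165.3),w=-2.03/57.3):
    R=np.array([[np.cos(w),-np.sin(w)],[np.sin(w),np.cos(w)]]); return R.T@(np.array(W)[:2]-cen)
def axis_from(o,pl,pr,ps,z=40):
    """left/right silhouette & slot-centre pixels at a row -> jig y of axis, phi"""
    w=-2.03/57.3; n=np.array([-np.sin(w),np.cos(w),0])
    def yz(p):
        O,d=ray(c,p,o); return np.array([jig(O)[1],O[2]]),np.array([d@n,d[2]])
    def res(q):
        y,ph=q; r=[]
        for p,s in ((pl,1),(pr,-1)):
            O,d=yz(p); d=d/np.linalg.norm(d); k=np.array([y,z])-O; r.append(s*(d[0]*k[1]-d[1]*k[0])-25)
        O,d=yz(ps); P=np.array([y-25*np.sin(ph),z+25*np.cos(ph)]); k=P-O; r.append((d[0]*k[1]-d[1]*k[0])/np.linalg.norm(d)); return r
    best=None
    f=least_squares(res,[70,.9]); return f.x*[1,57.3],f.fun.round(2)
E
python3 - <<'E'
from cam import *
v=np.load('w6o.npy'); o=dict(tool_pos=v[:3],tcp_rot=v[3:])
edges('pics/w6.png',o,(120,150,190),278,296); edges('pics/w6.png',o,(120,150,190),346,362)
for l,r,s,row in ((284,354,288,150),(284,354.5,288,120),(284.5,353.5,288.5,190)): print(axis_from(o,(row,l),(row,r),(row,s)))
print('screw',jig(at_z(c,(147,410.5),50,o)),'facetop',jig(at_z(c,(128,390.5),50,o)),jig(at_z(c,(166,391),50,o)))
print('stop top',jig(at_z(c,(213.5,164),47,o)),'stop floor',jig(at_z(c,(257,168),15,o)))
g=cv2.imread('pics/w6.png').max(axis=2).astype(int)
print(list(g[147,372:396]));print(list(g[240,130:176]));print(list(g[200,276:292]),list(g[80:112,320]))
E
```

```text
120 278 [np.int64(114), np.int64(113), np.int64(115), np.int64(113), np.int64(103), np.int64(94), np.int64(74), np.int64(61), np.int64(62), np.int64(62), np.int64(60), np.int64(60), np.int64(72), np.int64(96), np.int64(112), np.int64(112), np.int64(113), np.int64(116)]
150 278 [np.int64(133), np.int64(133), np.int64(134), np.int64(134), np.int64(115), np.int64(97), np.int64(68), np.int64(35), np.int64(28), np.int64(27), np.int64(28), np.int64(24), np.int64(34), np.int64(90), np.int64(105), np.int64(108), np.int64(109), np.int64(112)]
190 278 [np.int64(131), np.int64(131), np.int64(132), np.int64(133), np.int64(127), np.int64(108), np.int64(93), np.int64(57), np.int64(47), np.int64(48), np.int64(45), np.int64(43), np.int64(50), np.int64(98), np.int64(149), np.int64(150), np.int64(152), np.int64(158)]
120 346 [np.int64(164), np.int64(161), np.int64(156), np.int64(151), np.int64(146), np.int64(140), np.int64(132), np.int64(125), np.int64(126), np.int64(159), np.int64(167), np.int64(167), np.int64(165), np.int64(166), np.int64(166), np.int64(166)]
150 346 [np.int64(164), np.int64(161), n
[... 1843 characters left out ...]
, np.int64(131), np.int64(131), np.int64(131), np.int64(131), np.int64(132), np.int64(124), np.int64(104), np.int64(92), np.int64(62), np.int64(52), np.int64(52), np.int64(52), np.int64(49), np.int64(52), np.int64(102)] [np.int64(168), np.int64(168), np.int64(168), np.int64(169), np.int64(170), np.int64(170), np.int64(169), np.int64(150), np.int64(145), np.int64(167), np.int64(170), np.int64(169), np.int64(169), np.int64(169), np.int64(169), np.int64(169), np.int64(169), np.int64(169), np.int64(169), np.int64(169), np.int64(170), np.int64(169), np.int64(169), np.int64(169), np.int64(169), np.int64(169), np.int64(168), np.int64(167), np.int64(168), np.int64(167), np.int64(168), np.int64(167)]
```

Emit:
{"api": "play_rows", "payload": {"hand": 0.52, "rows": [[[0, 0, -0.3], [0, 0, 0]], [[0, 0, -0.5], [0, 0, 0]], [[0, 0, -0.6], [0, 0, 0]], [[0, 0, -0.7], [0, 0, 0]], [[0, 0, -0.7], [0, 0, 0]], [[0, 0, -0.6], [0, 0, 0]], [[0, 0, -0.4], [0, 0, 0]], [[0, 0, -0.2], [0, 0, 0]], [[0, 0, -0.08], [0, 0, 0]], [[0, 0, 0], [0, 0, 0]]]}}

```text
time: 17.12
tool_pos: [535.2, -94.6, -3.0]
tcp_rot: [-3.142, 0.001, 3.107]
contact_force: [0.0, -0.4, -0.4]
grip_width: 70.1
finger_force: 0.0
```

Emit:
{"api": "play_rows", "payload": {"rows": [[[0, 0.06, 0], [0, 0, 0]], [[0, 0.06, 0], [0, 0, 0]], [[0, 0.06, 0], [0, 0, 0]], [[0, 0.05, 0], [0, 0, 0]], [[0, 0.05, 0], [0, 0, 0]], [[0, 0.05, 0.02], [0, 0, 0]], [[0, 0.05, 0.04], [0, 0, 0]], [[0, 0.05, 0.04], [0, 0, 0]], [[0, 0.05, 0.04], [0, 0, 0]], [[0, 0.05, 0.04], [0, 0, 0]], [[0, 0.05, 0.04], [0, 0, 0]], [[0, 0.05, 0.04], [0, 0, 0]]]}}

```text
time: 18.62
tool_pos: [535.0, -75.5, 4.6]
tcp_rot: [3.142, -0.0, 3.107]
contact_force: [1.1, 0.2, 0.4]
grip_width: 69.8
finger_force: 0.1
```

```bash
python3 - <<'E'
from cam import *
o=get_obs(); print(o['tool_pos'],o['contact_force'],o['grip_width'])
k=capture('wrist'); save(k,'w7.png'); np.save('w7o.npy',[*o['tool_pos'],*o['tcp_rot']])
g=k['frame'].max(axis=2).astype(int)
for r in (100,160): print(r,list(map(int,g[r,225:420])))
E
```

```text
[534.96291422 -75.50594421   4.6151315 ] [1.14147853 0.19017675 0.40197757] 69.76341931077015
100 [124, 123, 123, 121, 111, 113, 116, 119, 122, 124, 124, 126, 128, 128, 129, 131, 65, 32, 29, 30, 34, 32, 32, 32, 33, 32, 32, 29, 33, 31, 30, 30, 84, 136, 134, 132, 133, 133, 134, 135, 136, 137, 140, 142, 142, 142, 143, 143, 141, 142, 143, 144, 144, 144, 146, 146, 147, 148, 148, 149, 149, 149, 148, 146, 146, 144, 142, 142, 141, 143, 143, 143, 143, 144, 145, 145, 145, 145, 146, 146, 146, 147, 145, 144, 143, 144, 143, 142, 140, 140, 139, 138, 136, 136, 135, 134, 133, 131, 131, 129, 129, 127, 127, 125, 124, 123, 123, 124, 122, 121, 118, 121, 170, 194, 190, 188, 188, 187, 184, 183, 181, 179, 176, 175, 172, 170, 166, 161, 156, 151, 145, 132, 134, 192, 191, 189, 189, 188, 189, 189, 189, 189, 190, 189, 190, 192, 193, 192, 192, 192, 192, 192, 192, 192, 192, 192, 192, 192, 192, 192, 192, 192, 192, 192, 192, 192, 192, 192, 192, 192, 192, 192, 192, 192, 193, 193, 193, 193, 193, 193, 193, 192, 192, 192, 192, 193, 194, 193, 164, 135, 134, 134, 135, 135, 135]
160 [155, 154, 154, 156, 145, 116, 114, 118
[... 201 characters left out ...]
144, 145, 144, 146, 146, 147, 148, 148, 150, 150, 150, 147, 147, 145, 143, 142, 141, 142, 144, 143, 144, 145, 145, 145, 145, 145, 147, 147, 147, 148, 147, 146, 145, 145, 145, 143, 143, 142, 141, 140, 140, 137, 137, 136, 134, 133, 131, 132, 130, 129, 128, 127, 126, 125, 124, 121, 122, 161, 197, 196, 194, 192, 191, 191, 191, 189, 188, 186, 184, 182, 180, 179, 176, 174, 170, 166, 161, 156, 151, 143, 132, 169, 191, 196, 195, 195, 197, 188, 117, 108, 112, 112, 110, 113, 131, 143, 144, 143, 143, 143, 144, 142, 143, 143, 145, 130, 91, 37, 32, 36, 37, 37, 37, 37, 35, 38, 37, 37, 37, 36, 51, 69, 86, 90, 99, 106, 111, 111, 112, 111, 113, 112, 112, 111, 111, 111, 110, 111, 112, 112, 111, 111, 111, 111]
```

```bash
python3 - <<'E'
from cam import *
v=np.load('w7o.npy'); o=dict(tool_pos=v[:3],tcp_rot=v[3:])
print(axis_from(o,(160,229.3),(160,356.8),(160,249.8)),axis_from(o,(100,228.5),(100,357.5),(100,249.2)))
E
```

```text
(array([79.35915967, 32.40826439]), array([0.01, 0.01, 0.  ])) (array([79.40818655, 32.62108199]), array([0.1, 0.1, 0. ]))
```

Emit:
{"api": "play_rows", "payload": {"rows": [[[0, 0.05, 0.03], [0, 0, 0]], [[0, 0.05, 0.03], [0, 0, 0]], [[0, 0.05, 0.03], [0, 0, 0]], [[0, 0.05, 0.03], [0, 0, 0]], [[0, 0.05, 0.03], [0, 0, 0]], [[0, 0.05, 0.02], [0, 0, 0]], [[0, 0.05, 0.02], [0, 0, 0]], [[0, 0.04, 0.02], [0, 0, 0]], [[0, 0.04, 0.02], [0, 0, 0]], [[0, 0, 0], [0, 0, 0]]]}}

```text
time: 19.92
tool_pos: [535.0, -62.6, 11.5]
tcp_rot: [3.141, 0.0, 3.107]
contact_force: [0.3, -0.6, -0.6]
grip_width: 69.7
finger_force: 0.0
```

```bash
python3 - <<'E'
from cam import *
o=get_obs(); print(o['tool_pos'],o['contact_force'],o['grip_width'])
k=capture('wrist'); save(k,'w8.png'); np.save('w8o.npy',[*o['tool_pos'],*o['tcp_rot']])
g=k['frame'].max(axis=2).astype(int)
for r in (100,160): print(r,list(map(int,g[r,230:400])))
E
```

```text
[534.99301161 -62.58528896  11.47296585] [ 0.28780094 -0.55806858 -0.56631859] 69.72322452630206
100 [124, 125, 125, 123, 113, 109, 111, 115, 116, 119, 120, 122, 124, 126, 129, 132, 135, 136, 137, 136, 137, 138, 138, 137, 138, 138, 138, 140, 139, 140, 140, 141, 141, 141, 142, 142, 142, 143, 144, 143, 144, 144, 142, 141, 140, 139, 140, 140, 70, 38, 37, 38, 39, 40, 39, 40, 38, 38, 38, 38, 40, 39, 40, 39, 40, 38, 37, 40, 76, 101, 120, 134, 132, 131, 131, 131, 131, 131, 131, 132, 134, 133, 133, 131, 131, 130, 129, 128, 128, 129, 128, 129, 128, 129, 130, 130, 129, 126, 122, 142, 194, 193, 190, 190, 190, 190, 190, 190, 191, 191, 190, 190, 189, 187, 185, 182, 178, 175, 171, 166, 162, 157, 151, 148, 143, 135, 130, 152, 189, 188, 186, 186, 187, 186, 187, 187, 188, 186, 188, 188, 190, 190, 190, 190, 189, 190, 189, 190, 189, 189, 190, 189, 189, 189, 190, 189, 189, 189, 189, 190, 190, 189, 189, 189, 189, 189, 189, 189, 189, 189]
160 [153, 153, 153, 154, 154, 121, 109, 114, 117, 119, 120, 122, 124, 126, 129, 131, 134, 137, 137, 138, 137, 137, 139, 139, 139, 139, 140, 140, 140, 140, 141, 141, 142, 143, 143, 143, 143, 144, 145, 144, 144, 144, 144, 141, 140, 140, 139, 139, 121, 44, 31, 36, 35, 37, 35, 36, 36, 36, 33, 35, 36, 35, 36, 35, 35, 36, 33, 33, 54, 92, 110, 109, 128, 132, 132, 131, 132, 131, 132, 133, 134, 134, 134, 133, 132, 131, 130, 130, 129, 126, 131, 181, 193, 192, 191, 191, 191, 191, 192, 191, 191, 191, 191, 192, 192, 192, 192, 191, 191, 192, 192, 191, 190, 188, 185, 181, 179, 175, 172, 167, 162, 157, 152, 147, 143, 137, 130, 74, 32, 35, 51, 73, 87, 92, 100, 109, 110, 110, 110, 111, 111, 110, 110, 109, 109, 110, 110, 110, 109, 110, 109, 110, 110, 109, 110, 110, 109, 109, 110, 111, 111, 85, 69, 64, 56, 50, 56, 66, 68, 69]
```

```bash
python3 - <<'E'
from cam import *
v=np.load('w8o.npy'); o=dict(tool_pos=v[:3],tcp_rot=v[3:])
print(axis_from(o,(160,234.8),(160,356.8),(160,288.5)),axis_from(o,(100,234),(100,356.8),(100,288)))
E
```

```text
(array([92.93169726,  2.34752717]), array([0.05, 0.04, 0.  ])) (array([92.8259472 ,  2.32814892]), array([0., 0., 0.]))
```

Emit:
{"api": "play_rows", "payload": {"rows": [[[0, 0.02, 0], [0, 0, 0]], [[0, 0.02, 0], [0, 0, 0]], [[0, 0.02, 0], [0, 0, 0]], [[0, 0, 0], [0, 0, 0]]]}}

```text
time: 20.48
tool_pos: [534.9, -61.6, 11.4]
tcp_rot: [-3.141, -0.0, 3.107]
contact_force: [-1.6, -5.8, -0.8]
grip_width: 70.0
finger_force: 2.5
```

```bash
python3 - <<'E'
from cam import *
o=get_obs(); print(o['tool_pos'],o['contact_force'],o['finger_force'])
k=capture('wrist'); save(k,'w9.png'); np.save('w9o.npy',[*o['tool_pos'],*o['tcp_rot']])
g=k['frame'].max(axis=2).astype(int)
for r in (100,160): print(r,list(map(int,g[r,230:240])),list(map(int,g[r,274:306])),list(map(int,g[r,350:362])))
E
```

```text
[534.94553909 -61.64458901  11.4066249 ] [-1.61809492 -5.7793106  -0.81950975] 2.4643034487962723
100 [124, 125, 123, 109, 108, 112, 116, 117, 119, 120] [139, 139, 136, 92, 40, 36, 39, 40, 38, 39, 39, 38, 40, 39, 38, 38, 40, 41, 40, 40, 40, 38, 35, 56, 116, 135, 132, 131, 132, 130, 130, 129] [155, 150, 146, 139, 130, 136, 170, 188, 187, 186, 186, 186]
160 [153, 153, 154, 152, 109, 109, 114, 117, 119, 121] [140, 139, 141, 120, 60, 32, 33, 35, 35, 36, 37, 36, 36, 35, 35, 35, 34, 36, 35, 34, 34, 33, 33, 49, 79, 112, 134, 133, 131, 131, 131, 132] [154, 150, 145, 141, 132, 71, 37, 37, 63, 80, 90, 96]
```

```bash
python3 - <<'E'
from cam import *
v=np.load('w9o.npy'); o=dict(tool_pos=v[:3],tcp_rot=v[3:])
print(axis_from(o,(160,234),(160,355.5),(160,287.8)),axis_from(o,(100,233),(100,355.8),(100,287.5)))
E
```

```text
(array([93.47177824,  1.84426211]), array([-0.06, -0.06,  0.  ])) (array([93.39212188,  1.71976865]), array([0., 0., 0.]))
```

Emit:
{"api": "play_rows", "payload": {"rows": [[[0, -0.05, 0], [0, 0, 0]], [[0, -0.15, 0], [0, 0, 0]], [[0, -0.13, 0], [0, 0, 0]], [[0, 0, 0.2], [0, 0, 0]], [[0, 0, 0.6], [0, 0, 0]], [[0, 0, 0.9], [0, 0, 0]], [[0, 0, 0.9], [0, 0, 0]], [[0, 0, 0.7], [0, 0, 0]], [[0, 0, 0.3], [0, 0, 0]], [[0, 0, 0], [0, 0, 0]]]}}

```text
time: 21.78
tool_pos: [535.2, -70.8, 119.8]
tcp_rot: [-3.142, 0.001, 3.107]
contact_force: [0.3, 0.7, -0.2]
grip_width: 69.2
finger_force: 0.0
```

```bash
python3 - <<'E'
from cam import *
o=get_obs(); print(o['tool_pos'],o['contact_force'],o['time'])
np.save('w10o.npy',[*o['tool_pos'],*o['tcp_rot']])
for cam in ('wrist','scene','side'):
    k=capture(cam); save(k,'t_'+cam+'.png')
    for q,z in (('stop_grip',70),('stop_face',40)):
        for p in pinpoint(q,cam)[:1]: W=at_z(k,p['at'],z,o); print(cam,q,round(p['p'],2),p['at'],W.round(1),jig(W).round(1))
g=cv2.imread('pics/t_wrist.png').max(axis=2).astype(int)
for r in (110,160): print(r,list(map(int,g[r,270:350])))
E
```

```text
[535.15330512 -70.75698892 119.79701565] [ 0.31333238  0.68576593 -0.1819402 ] 21.775
wrist stop_grip 0.87 [257.2, 66.4] [ 528. -265.   70.] [ -0.7 -99.7]
wrist stop_face 0.94 [248.5, 132.6] [ 530.8 -218.    40. ] [  0.5 -52.7]
scene stop_grip 0.65 [197.8, 265.1] [ 520.  -273.8   70. ] [  -8.3 -108.9]
scene stop_face 0.69 [219.1, 271.4] [ 541.7 -222.2   40. ] [ 11.5 -56.5]
side stop_grip 0.87 [307.9, 348.6] [ 534.2 -259.8   70. ] [  5.3 -94.4]
side stop_face 0.86 [302.4, 340.4] [ 534.6 -211.4   40. ] [  4. -46.]
110 [124, 124, 124, 124, 124, 125, 125, 126, 125, 126, 125, 120, 96, 102, 106, 109, 112, 114, 116, 118, 121, 125, 128, 129, 128, 129, 129, 129, 131, 131, 131, 133, 133, 133, 133, 133, 138, 176, 179, 180, 137, 81, 63, 66, 68, 68, 67, 67, 66, 67, 64, 93, 165, 179, 177, 176, 176, 176, 175, 176, 176, 176, 176, 177, 177, 177, 176, 176, 177, 177, 177, 177, 177, 177, 177, 175, 172, 167, 161, 153]
160 [135, 135, 134, 135, 134, 136, 135, 136, 135, 136, 136, 136, 95, 96, 103, 107, 109, 111, 114, 116, 119, 125, 127, 124, 130, 164, 180, 179, 178, 177, 177, 178, 178, 177, 178, 178, 178, 178, 180, 181, 159, 92, 47, 47, 47, 50, 49, 50, 51, 48, 45, 84, 159, 181, 179, 178, 178, 178, 177, 179, 178, 178, 178, 178, 179, 178, 178, 178, 178, 178, 179, 179, 179, 178, 179, 176, 172, 166, 160, 151]
```

Emit:
{"api": "play_rows", "payload": {"hand": -1, "rows": [[[-0.03, -0.5, 0], [0, 0, 0]], [[-0.03, -0.8, 0], [0, 0, 0]], [[-0.03, -0.9, 0], [0, 0, 0]], [[-0.03, -0.9, 0], [0, 0, 0]], [[-0.03, -0.9, 0], [0, 0, 0]], [[-0.03, -0.9, 0], [0, 0, 0]], [[-0.03, -0.9, 0], [0, 0, 0]], [[-0.03, -0.9, 0], [0, 0, 0]], [[-0.03, -0.8, 0], [0, 0, 0]], [[0, -0.54, 0], [0, 0, 0]], [[0, 0, 0], [0, 0, 0]]]}}

```text
time: 23.6
tool_pos: [526.6, -313.0, 119.2]
tcp_rot: [3.141, -0.0, 3.105]
contact_force: [-0.6, 0.3, 0.1]
grip_width: 0.3
finger_force: 0.0
```

Emit:
{"api": "play_rows", "payload": {"rows": [[[0, 0, -0.4], [0, 0, 0]], [[0, 0, -0.7], [0, 0, 0]], [[0, 0, -0.7], [0, 0, 0]], [[0, 0, -0.5], [0, 0, 0]], [[0, 0, -0.4], [0, 0, 0]], [[0, 0, -0.2], [0, 0, 0]], [[0, 0, 0], [0, 0, 0]]]}}

```text
time: 24.48
tool_pos: [526.9, -311.9, 32.3]
tcp_rot: [3.141, -0.0, 3.107]
contact_force: [-0.6, 0.4, 0.0]
grip_width: 0.3
finger_force: 0.0
```

Emit:
{"api": "play_rows", "payload": {"rows": [[[0, 0.2, 0], [0, 0, 0]], [[0.01, 0.2, 0], [0, 0, 0]], [[0.01, 0.2, 0], [0, 0, 0]], [[0.01, 0.3, 0], [0, 0, 0]], [[0.01, 0.4, 0], [0, 0, 0]], [[0.02, 0.4, 0], [0, 0, 0]], [[0.01, 0.4, 0], [0, 0, 0]], [[0.02, 0.4, 0], [0, 0, 0]], [[0.01, 0.4, 0], [0, 0, 0]], [[0.01, 0.3, 0], [0, 0, 0]], [[0.01, 0.2, 0], [0, 0, 0]], [[0.01, 0.1, 0], [0, 0, 0]]]}}

```text
time: 25.98
tool_pos: [530.7, -206.6, 32.4]
tcp_rot: [3.141, -0.0, 3.107]
contact_force: [-1.1, -2.7, 2.7]
grip_width: 0.6
finger_force: 1.6
```

```bash
python3 - <<'E'
from cam import *
o=get_obs(); print(o['tool_pos'],o['contact_force'],o['time'])
for cam in ('scene','side'):
    k=capture(cam)
    for q,z in (('stop_grip',70),('stop_face',40)):
        for p in pinpoint(q,cam)[:1]: W=at_z(k,p['at'],z,o); print(cam,q,round(p['p'],2),W.round(1),jig(W).round(1))
k=capture('wrist'); save(k,'w11.png'); np.save('w11o.npy',[*o['tool_pos'],*o['tcp_rot']])
for q,z in (('stop_face',40),('bar',40)):
    for p in pinpoint(q,'wrist')[:1]: W=at_z(k,p['at'],z,o); print(q,round(p['p'],2),W.round(1),jig(W).round(1))
g=k['frame'].max(axis=2).astype(int)
E
```

```text
[ 530.68409466 -206.58586269   32.3766909 ] [-1.05851144 -2.69245915  2.7432084 ] 25.975
scene stop_grip 0.65 [ 521.4 -192.1   70. ] [ -9.8 -27.2]
scene stop_face 0.74 [ 540.7 -139.4   40. ] [ 7.6 26.2]
side stop_grip 0.67 [ 548.6 -178.6   70. ] [ 16.8 -12.7]
side stop_face 0.72 [ 537.3 -120.9   40. ] [ 3.6 44.6]
stop_face 0.64 [ 534.6 -132.9   40. ] [ 1.2 32.4]
bar 0.61 [535.9 -66.4  40. ] [ 0.2 98.9]
```

Emit:
{"api": "play_rows", "payload": {"rows": [[[0.01, 0.2, 0], [0, 0, 0]], [[0.01, 0.2, 0], [0, 0, 0]], [[0.01, 0.2, 0], [0, 0, 0]], [[0.01, 0.2, 0], [0, 0, 0]], [[0, 0.1, 0], [0, 0, 0]], [[0, 0, 0], [0, 0, 0]]]}}

```text
time: 27.18
tool_pos: [532.3, -179.3, 32.6]
tcp_rot: [3.141, 0.001, 3.107]
contact_force: [0.6, 0.6, -0.5]
grip_width: 0.5
finger_force: 0.0
```

```bash
python3 - <<'E'
from cam import *
o=get_obs(); print(o['tool_pos'],o['contact_force'],o['time'])
k=capture('wrist'); save(k,'w12.png'); np.save('w12o.npy',[*o['tool_pos'],*o['tcp_rot']])
for q,z in (('stop_face',40),('bar',40)):
    for p in pinpoint(q,'wrist')[:1]: W=at_z(k,p['at'],z,o); print(q,round(p['p'],2),p['at'],W.round(1),jig(W).round(1))
for q in ('stop_face','bar'):
    for p in trace(q,'wrist')[:1]: ys,xs=np.where(p['mask']); print(q,xs.min(),xs.max(),ys.min(),ys.max())
E
```

```text
[ 532.26023037 -179.34981222   32.56549642] [ 0.56627471  0.62057604 -0.50993497] 27.175
stop_face 0.83 [286.9, 452.1] [ 532.9 -107.2   40. ] [-1.4 58. ]
bar 0.69 [286.8, 515.8] [535.5 -67.3  40. ] [-0.2 98.1]
stop_face 338 470 233 317
bar 454 573 97 451
```

Emit:
{"api": "play_rows", "payload": {"rows": [[[0, 0.06, 0], [0, 0, 0]], [[0, 0.06, 0], [0, 0, 0]], [[0, 0.06, 0], [0, 0, 0]], [[0, 0.06, 0], [0, 0, 0]], [[0, 0.04, 0], [0, 0, 0]]]}}

```text
time: 28.05
tool_pos: [532.4, -171.6, 32.6]
tcp_rot: [-3.141, 0.001, 3.107]
contact_force: [2.7, -2.8, -0.5]
grip_width: 0.1
finger_force: 1.5
```

Emit:
{"api": "play_rows", "payload": {"rows": [[[0, 0.03, 0], [0, 0, 0]], [[0, 0.03, 0], [0, 0, 0]]]}}

```text
time: 28.3
tool_pos: [532.2, -169.8, 32.6]
tcp_rot: [-3.142, 0.0, 3.107]
contact_force: [2.3, -3.0, -0.5]
grip_width: 0.7
finger_force: 1.5
```

Emit:
{"api": "play_rows", "payload": {"rows": [[[0, 0.03, 0], [0, 0, 0]]]}}

```text
time: 28.42
tool_pos: [532.2, -168.9, 32.6]
tcp_rot: [-3.142, 0.0, 3.107]
contact_force: [2.0, -3.0, 0.0]
grip_width: 0.5
finger_force: 1.5
```

Emit:
{"api": "play_rows", "payload": {"rows": [[[0, 0.03, 0], [0, 0, 0]]]}}

```text
time: 28.55
tool_pos: [532.1, -168.0, 32.5]
tcp_rot: [-3.142, 0.0, 3.107]
contact_force: [2.0, -3.3, 1.4]
grip_width: 0.4
finger_force: 1.5
```

Emit:
{"api": "play_rows", "payload": {"rows": [[[0, 0.03, 0], [0, 0, 0]]]}}

```text
time: 28.68
tool_pos: [532.1, -167.5, 32.6]
tcp_rot: [-3.141, 0.0, 3.107]
contact_force: [1.9, -7.3, 0.0]
grip_width: 0.7
finger_force: 3.5
```

```bash
python3 - <<'E'
from cam import *
o=get_obs(); k=capture('wrist'); save(k,'w13.png'); print(o['contact_force'])
for r in (262,287,300):
    g=k['frame'][r].astype(int); print(r,[(x,*map(int,g[x])) for x in range(440,500,2)])
E
```

```text
[ 1.92421155e+00 -7.30565343e+00  4.30387400e-04]
262 [(440, 110, 105, 99), (442, 109, 103, 98), (444, 109, 104, 98), (446, 110, 103, 99), (448, 93, 88, 82), (450, 5, 3, 5), (452, 12, 14, 14), (454, 13, 10, 11), (456, 3, 6, 6), (458, 17, 15, 15), (460, 15, 15, 14), (462, 19, 19, 18), (464, 15, 14, 13), (466, 13, 13, 15), (468, 34, 26, 18), (470, 124, 92, 51), (472, 127, 96, 54), (474, 133, 100, 56), (476, 138, 103, 58), (478, 143, 108, 61), (480, 148, 112, 64), (482, 155, 118, 66), (484, 162, 125, 71), (486, 169, 130, 74), (488, 171, 133, 76), (490, 174, 135, 78), (492, 176, 136, 78), (494, 178, 137, 80), (496, 180, 141, 83), (498, 182, 142, 82)]
287 [(440, 111, 105, 99), (442, 110, 105, 100), (444, 110, 103, 98), (446, 59, 56, 53), (448, 9, 6, 9), (450, 9, 9, 8), (452, 10, 10, 7), (454, 13, 12, 12), (456, 17, 15, 15), (458, 15, 16, 15), (460, 17, 19, 15), (462, 15, 17, 14), (464, 13, 13, 15), (466, 101, 75, 44), (468, 126, 95, 54), (470, 131, 98, 55), (472, 136, 102, 57), (474, 141, 107, 61), (476, 147, 112, 64), (478, 152, 115, 65), (480, 160, 122, 69), (482, 167, 130, 74), (484, 170, 132, 75), (486, 173, 135, 78), (488, 176, 137, 80), (490, 177, 137, 80), (492, 180, 139, 81), (494, 182, 142, 83), (496, 184, 144, 83), (498, 187, 146, 85)]
300 [(440, 18, 19, 21), (442, 16, 17, 19), (444, 16, 17, 18), (446, 12, 11, 13), (448, 9, 9, 10), (450, 10, 8, 7), (452, 11, 7, 9), (454, 19, 17, 17), (456, 16, 16, 15), (458, 16, 14, 10), (460, 17, 16, 15), (462, 14, 14, 14), (464, 78, 58, 34), (466, 126, 94, 53), (468, 131, 98, 55), (470, 136, 102, 57), (472, 141, 106, 60), (474, 146, 111, 62), (476, 152, 117, 66), (478, 159, 121, 68), (480, 167, 129, 74), (482, 170, 132, 77), (484, 173, 134, 78), (486, 175, 135, 79), (488, 177, 138, 81), (490, 180, 140, 82), (492, 181, 142, 83), (494, 184, 145, 85), (496, 187, 147, 84), (498, 190, 149, 87)]
```

The force jumped from 3 N to 7 N, so the stop has reached the bar. I'll back away and check the result.

Emit:
{"api": "play_rows", "payload": {"rows": [[[0, -0.1, 0], [0, 0, 0]], [[0, -0.3, 0], [0, 0, 0]], [[0, -0.4, 0], [0, 0, 0]], [[0, -0.2, 0.3], [0, 0, 0]], [[0, 0, 0.7], [0, 0, 0]], [[0, 0, 0.9], [0, 0, 0]], [[0, 0, 0.9], [0, 0, 0]], [[0, 0.5, 0.7], [0, 0, 0]], [[0, 0.8, 0.3], [0, 0, 0]], [[0, 0.8, 0.2], [0, 0, 0]], [[0, 0.6, 0], [0, 0, 0]], [[0, 0, 0], [0, 0, 0]]]}}

```text
time: 30.22
tool_pos: [531.9, -115.3, 152.5]
tcp_rot: [3.141, -0.0, 3.108]
contact_force: [0.4, 0.3, 0.6]
grip_width: 0.5
finger_force: 0.0
```

```bash
python3 - <<'E'
from cam import *
o=get_obs(); print(o['tool_pos'],o['contact_force'],o['time'])
k=capture('wrist'); save(k,'w14.png')
f=k['frame'][40:300,160:500,::-1]; cv2.imwrite('pics/c14.png',cv2.resize(f,None,fx=2.2,fy=2.2,interpolation=cv2.INTER_CUBIC))
np.save('w14o.npy',[*o['tool_pos'],*o['tcp_rot']])
g=k['frame'].max(axis=2).astype(int)
for r in (130,190): print(r,list(map(int,g[r,270:400])))
E
```

```text
[ 531.87018941 -115.2710687   152.53255192] [0.38871718 0.30940207 0.60824168] 30.225
130 [127, 127, 127, 128, 127, 127, 128, 128, 128, 128, 128, 128, 128, 129, 128, 128, 129, 129, 129, 130, 129, 129, 130, 129, 130, 129, 131, 130, 130, 129, 129, 131, 129, 129, 152, 177, 176, 175, 175, 175, 175, 175, 175, 175, 175, 175, 175, 175, 176, 174, 175, 175, 175, 175, 175, 175, 175, 175, 176, 175, 176, 176, 177, 177, 161, 133, 130, 131, 132, 132, 132, 133, 124, 104, 100, 110, 120, 126, 132, 138, 143, 147, 151, 156, 163, 169, 173, 174, 176, 177, 177, 177, 177, 177, 177, 177, 177, 176, 175, 177, 177, 177, 180, 183, 94, 63, 67, 68, 68, 69, 68, 66, 68, 128, 182, 179, 177, 177, 177, 177, 177, 177, 177, 177, 177, 177, 178, 177, 178, 177]
190 [132, 132, 132, 132, 132, 131, 132, 131, 131, 132, 131, 131, 145, 172, 179, 177, 176, 176, 175, 175, 176, 176, 176, 176, 176, 176, 176, 176, 176, 176, 177, 176, 176, 176, 177, 176, 176, 176, 177, 177, 176, 177, 176, 176, 177, 177, 177, 176, 177, 177, 177, 176, 177, 177, 176, 177, 177, 177, 177, 177, 177, 177, 178, 173, 149, 130, 129, 130, 132, 131, 132, 129, 114, 88, 99, 113, 121, 128, 134, 140, 144, 149, 155, 162, 168, 173, 176, 177, 178, 179, 179, 178, 178, 178, 178, 178, 178, 178, 178, 178, 180, 184, 134, 74, 45, 48, 50, 49, 50, 49, 42, 61, 150, 177, 180, 179, 178, 178, 178, 178, 178, 178, 178, 178, 178, 178, 179, 179, 178, 178]
```

View pics/c14.png

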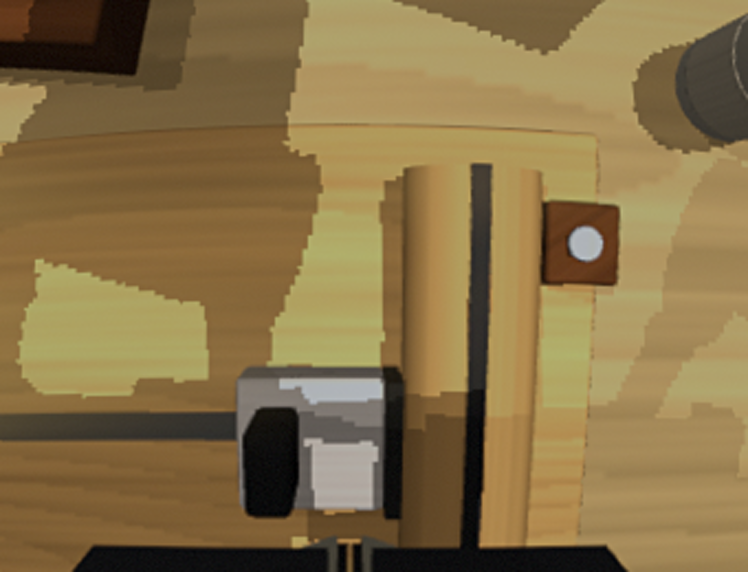

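```bash
python3 - <<'E'
from cam import *
v=np.load('w14o.npy'); o=dict(tool_pos=v[:3],tcp_rot=v[3:])
g=cv2.imread('pics/w14.png').max(axis=2).astype(int)
for r in (130,190): print(list(g[r,398:412]))
for row,l,r,s in ((110,343.5,406,379),(130,342.8,405.5,378.3),(190,342.3,403,377)): print(axis_from(o,(row,l),(row,r),(row,s)))
E
```

```text
[np.int64(178), np.int64(177), np.int64(177), np.int64(177), np.int64(172), np.int64(164), np.int64(153), np.int64(140), np.int64(149), np.int64(181), np.int64(182), np.int64(168), np.int64(157), np.int64(156)]
[np.int64(178), np.int64(178), np.int64(175), np.int64(169), np.int64(159), np.int64(142), np.int64(142), np.int64(178), np.int64(180), np.int64(178), np.int64(177), np.int64(177), np.int64(177), np.int64(177)]
(array([93.65012947,  1.4503618 ]), array([-0.33, -0.34, -0.  ]))
(array([93.28136599,  1.52983278]), array([-0.21, -0.22, -0.  ]))
(array([92.9176905 ,  0.99811529]), array([-0.61, -0.62, -0.  ]))
```

The last picture shows the bar against the fence block, its slot straight up (about 1° off by measurement) and the stop's rubber face touching it. The gripper is clear, so I'll hand in.

```bash
python3 -c "
from plant import bot; print(bot.close_job())"
```

```text
the job is handed in; nothing more can be done
None
```

The job is handed in (about 30 s of the 67 s used): the bar lies against the fence with its slot about 1° from straight up and the stop pushed up until it touched it. I saw it against one block and did not check the other block or the bystanders at the end; on my first grasp the fingers closed on top of the bar (about 13 N) because the real tips sit about 38 mm further back than stated.

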